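# Load the bench stain rack from the carrier

### The job

Move the row of four stain bottles from the white carrier over to the steel bench rack, in the order the rack's coloured pockets give: each bottle standing upright on the floor of the pocket that has the colour of its cap. Keep the bottles upright on the way and set each one down rather than dropping it, and leave the oil bottle and the slide box where they are.

Things in the scene. Friction and masses are not known exactly. Their poses are not given: they have to be found in the camera images.
- bottle_violet: stain bottle with violet cap and band: round, off-white, 104 mm tall, 120 g; body dia 44 mm up to 64 mm, shoulder to 73 mm, cap dia 29 mm from 76 to 104 mm. Origin: centre of foot, z up; turn about z is random. Starts in the carrier, the four in one row about 70 mm apart. The carrier is a fixed white tray: floor 8 mm, walls and dividers up to 38 mm above the bench, a grip bar 61 mm high beyond each end.
- bottle_yellow: stain bottle with amber yellow cap and band: round, off-white, 104 mm tall, 120 g; body dia 44 mm up to 64 mm, shoulder to 73 mm, cap dia 29 mm from 76 to 104 mm. Origin: centre of foot, z up; turn about z is random. Starts in the carrier, the four in one row about 70 mm apart. In the carrier each bottle has up to 10 mm of play.
- bottle_blue: stain bottle with light blue cap and band: round, off-white, 104 mm tall, 120 g; body dia 44 mm up to 64 mm, shoulder to 73 mm, cap dia 29 mm from 76 to 104 mm. Origin: centre of foot, z up; turn about z is random. Starts in the carrier, the four in one row about 70 mm apart. 
- bottle_red: stain bottle with red cap and band: round, off-white, 104 mm tall, 120 g; body dia 44 mm up to 64 mm, shoulder to 73 mm, cap dia 29 mm from 76 to 104 mm. Origin: centre of foot, z up; turn about z is random. Starts in the carrier, the four in one row about 70 mm apart. 
- pocket_violet: violet pocket of the bench rack: fixed open square tray, 68 mm outside, 62 mm inside, 30 mm high. Origin: centre of underside, 4 mm above the bench; its floor's top is 3 mm above the origin; z up, x along the row, y across. The four stand in one row, 70 mm apart, in a steel rack with 50 mm high end plates 43 mm past the end pockets' centres.
- pocket_yellow: amber yellow pocket of the bench rack: fixed open square tray, 68 mm outside, 62 mm inside, 30 mm high. Origin: centre of underside, 4 mm above the bench; its floor's top is 3 mm above the origin; z up, x along the row, y across. The four stand in one row, 70 mm apart, in a steel rack with 50 mm high end plates 43 mm past the end pockets' centres.
- pocket_blue: light blue pocket of the bench rack: fixed open square tray, 68 mm outside, 62 mm inside, 30 mm high. Origin: centre of underside, 4 mm above the bench; its floor's top is 3 mm above the origin; z up, x along the row, y across. The four stand in one row, 70 mm apart, in a steel rack with 50 mm high end plates 43 mm past the end pockets' centres.
- pocket_red: red pocket of the bench rack: fixed open square tray, 68 mm outside, 62 mm inside, 30 mm high. Origin: centre of underside, 4 mm above the bench; its floor's top is 3 mm above the origin; z up, x along the row, y across. The four stand in one row, 70 mm apart, in a steel rack with 50 mm high end plates 43 mm past the end pockets' centres.
- oil: bystander: small amber glass bottle of immersion oil with a black cap, 28 mm in diameter, 64 mm tall, loose on the bench. Origin: centre of its foot, z up.
- slides: bystander: closed dark grey box of microscope slides, 87 x 102 mm, 37 mm high, loose on the bench. Origin: centre of its underside, z up.
Not all that is in view belongs to the job. What is shaped like the bottle_red but green is not meant.

How it is judged:
At the end, for the whole second after the job is handed in: Each bottle stands upright (within 5 degrees) and at rest on the floor of the pocket of its cap's colour (foot centre within 14.5 mm of the pocket's, less than 3 mm above its floor); the oil bottle and the slide box are within 20 mm of where they were (horizontal distance between bottle_violet and pocket_violet below 0.0145 m and z of bottle_violet in the frame of pocket_violet between 0 and 0.006 m and angle between each of bottle_violet, bottle_yellow, bottle_blue, bottle_red's own z axis and vertical below 0.08 rad and linear speed of each of bottle_violet, bottle_yellow, bottle_blue, bottle_red below 0.02 m/s and horizontal distance between bottle_yellow and pocket_yellow below 0.0145 m and z of bottle_yellow in the frame of pocket_yellow between 0 and 0.006 m and horizontal distance between bottle_blue and pocket_blue below 0.0145 m and z of bottle_blue in the frame of pocket_blue between 0 and 0.006 m and horizontal distance between bottle_red and pocket_red below 0.0145 m and z of bottle_red in the frame of pocket_red between 0 and 0.006 m and distance of each of oil, slides from where it was at the start of the episode below 0.02 m); the robot touches nothing.
It fails at once if a bottle is tipped more than 35 degrees (angle between any of bottle_violet, bottle_yellow, bottle_blue, bottle_red's own z axis and vertical above 0.61 rad).
It fails at once if a bottle is dropped (falls free of the fingers by more than about 20 mm) ((linear speed of bottle_violet above 0.63 m/s and contact force between bottle_violet and the fingers below 0.05 N) or (linear speed of bottle_yellow above 0.63 m/s and contact force between bottle_yellow and the fingers below 0.05 N) or (linear speed of bottle_blue above 0.63 m/s and contact force between bottle_blue and the fingers below 0.05 N) or (linear speed of bottle_red above 0.63 m/s and contact force between bottle_red and the fingers below 0.05 N)).
It fails at once if the oil bottle or the slide box is shifted by more than 20 mm (distance of any of oil, slides from where it was at the start of the episode above 0.02 m).
It also fails if it takes over 96 s, if anything falls off the work surface, if the arm or the gripper's body presses on something with over 40 N, if the wrist force passes 120 N, or if a joint passes its speed limit or range.

### The arm

A 6-joint arm with a two-finger parallel gripper is mounted at the origin on the work surface. World frame = base frame: x ahead of the robot, y to its left, z up, the work surface at z = 0. Lengths are in m, angles in rad, forces in N, time in s.
With the tool pointing down it reaches from about 0.25 to 0.725 m from the base axis. Payload 4 kg.
Tool frame: the origin (TCP) lies midway between the tips of the shut fingers; the grasp point (between the pads) lies 19 mm behind it; z points along the fingers, y is the line along which they close (so a half turn about z gives the same grasp; the last joint's range is limited). The gripper opens to 85 mm and grips with 20 to 120 N. Pads are 22 mm wide; open, the fingers measure 114 mm over their backs; the gripper's body (76 mm by 85 mm) begins 54 mm behind the grasp point. The pads swing forward as they close: fully open they stand 13 mm farther back than shut.
Start: joints at [1.227, 0.241, 0.005, 1.335, 0, 1.571], TCP at [0.169, 0.471, 0.211] pointing down, gripper open.
Joint ranges: [-2.72, 2.72], [-1.05, 1.87], [-1.09, 1.28], [-1.99, 2.15], [-1.42, 1.44], [-3.14, 3.14]. Speed limits (rad/s): [2.79, 2.79, 3.14, 3.14, 3.14, 3.14].

### API

Orientations are given as a unit quaternion [w, x, y, z].
In Python, from station import arm gives the robot as it stands. Calls block until the motion is done:
- arm.goto(position, orientation): joint-space move of the TCP to a pose.
- arm.move_l(position, frame=None, velocity=0.15): straight line of the TCP; frame=None keeps the orientation; velocity is the mean speed in m/s.
- arm.move_j(angles): joint-space move.
- arm.gripper_to(opening): finger opening in m; the grip force is fixed at half the most; returns when the fingers have stopped.
- arm.hold(seconds).
- arm.ik(position, orientation): joint angles nearest the present ones, or None.
- arm.get_obs(): the state.
- arm.capture(name): name is "scene" or "top"; returns a dict with "pixels" (384x512x3 uint8, red, green, blue), "mtx" (3x3 intrinsics, pixels), "R" (3x3) and "t" (3): a world point X has camera coordinates R X + t. Camera axes: x right, y down, z forward; pixel columns grow to the right and rows downward; lengths in m; the calibration is good to about 2 mm. A picture is of the moment at which its call begins. There is no depth.
A pose or a line that the arm cannot do raises arm.Unreachable and nothing moves.
- arm.sign_off(): hands the job in; it is judged then, once.
The state is a dict: "t": time; "joint_pos": joint angles; "dq": joint speeds; "tau": joint torques, N m; "position": TCP position; "orientation": TCP orientation; "force": force on the tool from outside, world axes, zero at the start; "wrist_torque": the same for the moment, N m; "finger_gap": finger opening in m; "grip_force": force on a finger pad.
Only numpy, scipy, OpenCV 4.12 (cv2) and the standard library are available. Lean on these libraries where they do the work, as an engineer would, in place of code of your own. Each camera call takes 0.05 s, during which the arm holds its last target. There are 200 camera calls.

## Working session

There is one attempt and no reset: what is moved stays moved. The work goes in short steps, each a Python script; the robot and the scene stay as the last script left them, time stands still between calls to the robot, and variables do not carry over. Pictures are saved under pics/ and viewed, at most 14 in all, crops included, and the job is handed in when it is done.

```bash
mkdir -p pics
python3 - <<'E'
from station import arm
import cv2,numpy as np,pickle
d={}
for n in("scene","top"):
    c=arm.capture(n); d[n]=c; cv2.imwrite(f"pics/{n}0.png",c["pixels"][:,:,::-1])
    print(n,c["mtx"],c["R"],c["t"], -np.array(c["R"]).T@c["t"])
pickle.dump(d,open("c0.pkl","wb"))
o=arm.get_obs();print({k:np.round(v,3) for k,v in o.items()})
E
```

```text
scene [[349.96145695   0.         255.25001191]
 [  0.         349.96145695 187.03244776]
 [  0.           0.           1.        ]] [[ 0.39492059  0.91864837 -0.01108557]
 [ 0.63263034 -0.28067361 -0.72180411]
 [-0.6661956   0.27804224 -0.69200862]] [-0.20360375 -0.30907329  1.22716411] [ 1.09346779 -0.24091192  0.62386071]
top [[384.7469288    0.         264.14661173]
 [  0.         384.7469288  191.83408381]
 [  0.           0.           1.        ]] [[-0.00801174 -0.99964306  0.02548666]
 [-0.99398049  0.00517624 -0.10943491]
 [ 0.10926392 -0.02621    -0.99366716]] [-0.01746528  0.52525332  1.17788495] [0.3932513  0.01069448 1.22835178]
{'t': np.float64(0.1), 'joint_pos': array([ 1.227,  0.241,  0.004,  1.335, -0.   ,  1.571]), 'dq': array([ 0.   , -0.001,  0.002, -0.   ,  0.   ,  0.001]), 'tau': array([ 1.0000e-03, -3.7314e+01,  2.5301e+01,  1.1000e-02,  0.0000e+00,
        0.0000e+00]), 'position': array([0.168, 0.47 , 0.21 ]), 'orientation': array([-0.   ,  0.171,  0.985, -0.001]), 'force': array([ 0.949,  0.733, -0.085]), 'wrist_torque': array([-0.01 ,  0.013, -0.005]), 'grip_force': np.float64(0.0), 'finger_gap': np.float64(0.085)}
```

View pics/scene0.png

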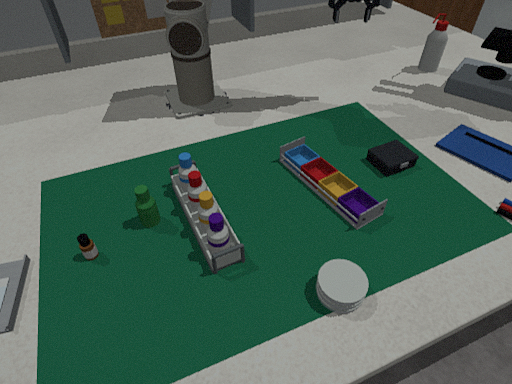

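View pics/top0.png

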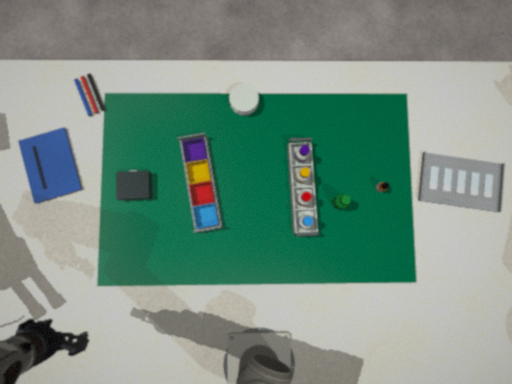

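The scene view shows the bottle caps at blue (185,160), red (195,176), yellow (206,199) and violet (217,222), and the pockets at blue (301,157), red (319,170), yellow (338,186) and violet (360,205). In the top view the caps are at x≈305, y 151–221, and the pockets run from (194,149) to (207,216). The only lookalike is the green bottle at scene (147,205) / top (344,201). It is green and outside the carrier, so it isn't meant. The oil bottle is at top (382,187) and the slide box at (134,185).

```bash
cat > vis.py <<'E'
import cv2,numpy as np
HUE={"violet":(125,160),"yellow":(12,32),"blue":(95,115),"red":(172,8)}
def blobs(c,col,roi,amin=15):
    hsv=cv2.cvtColor(c["pixels"],cv2.COLOR_RGB2HSV); h,s,v=cv2.split(hsv); a,b=HUE[col]
    m=((h>=a)&(h<=b)) if a<b else ((h>=a)|(h<=b))
    m=(m&(s>110)&(v>50)).astype(np.uint8); k=np.zeros_like(m); x0,y0,x1,y1=roi; k[y0:y1,x0:x1]=1
    n,_,st,ce=cv2.connectedComponentsWithStats(m*k)
    return sorted([(int(st[i,4]),*np.round(ce[i],1).tolist(),*st[i,:4].tolist()) for i in range(1,n) if st[i,4]>=amin],reverse=True)
def ray(c,u,v):
    R=np.array(c["R"]);t=np.array(c["t"]); d=R.T@np.linalg.inv(c["mtx"])@[u,v,1]; return -R.T@t,d
def plane(c,u,v,z):
    o,d=ray(c,u,v); return o+d*(z-o[2])/d[2]
def tri(c1,p1,c2,p2):
    o1,d1=ray(c1,*p1);o2,d2=ray(c2,*p2)
    s=np.linalg.lstsq(np.c_[d1,-d2],o2-o1,rcond=None)[0]; a=o1+s[0]*d1;b=o2+s[1]*d2
    return (a+b)/2,np.linalg.norm(a-b)
E
python3 - <<'E'
import pickle,numpy as np,cv2
from vis import *
d=pickle.load(open("c0.pkl","rb"));S,T=d["scene"],d["top"]
for col in HUE:
    bt=blobs(T,col,(285,135,325,240),8);bs=blobs(S,col,(165,145,235,250),8)
    pt=blobs(T,col,(175,130,225,235));ps=blobs(S,col,(280,140,385,220))
    print(col,"\n cap",bt[:2],bs[:3],"\n pock",pt[:2],ps[:2])
    print("  cap plane.105",plane(T,*bt[0][1:3],.105).round(4),"tri",tri(T,bt[0][1:3],S,bs[0][1:3]))
    print("  pocket plane.034",plane(T,*pt[0][1:3],.03).round(4))
t=cv2.resize(T["pixels"][120:250,165:365],None,fx=4,fy=4,interpolation=cv2.INTER_CUBIC)
cv2.imwrite("pics/crop.png",t[:,:,::-1])
E
```

```text
violet 
 cap [(72, 304.1, 149.6, 300, 145, 9, 10)] [(206, 216.1, 221.1, 209, 213, 15, 19), (43, 221.4, 243.5, 214, 238, 15, 9), (11, 210.2, 243.2, 208, 241, 5, 5)] 
 pock [(439, 194.2, 149.2, 183, 138, 24, 24)] [(507, 356.4, 201.2, 338, 187, 41, 32)]
  cap plane.105 [ 0.6429 -0.1391  0.105 ] tri (array([ 0.64469174, -0.13936335,  0.09775799]), np.float64(0.001548983479781319))
  pocket plane.034 [0.6616 0.199  0.03  ]
yellow 
 cap [(83, 304.6, 171.7, 300, 167, 10, 10)] [(213, 205.6, 199.3, 199, 191, 14, 18), (29, 203.6, 221.0, 199, 217, 10, 7)] 
 pock [(502, 197.9, 171.5, 186, 159, 25, 26)] [(630, 336.6, 184.4, 318, 171, 40, 30), (37, 326.2, 196.5, 317, 188, 19, 18)]
  cap plane.105 [ 0.5762 -0.1393  0.105 ] tri (array([ 0.57767158, -0.13989667,  0.09670838]), np.float64(0.0011248854233270153))
  pocket plane.034 [0.5903 0.1866 0.03  ]
blue 
 cap [(78, 307.7, 220.6, 303, 216, 10, 10)] [(179, 184.9, 159.7, 178, 152, 15, 16), (25, 184.2, 180.5, 180, 178, 9, 5)] 
 pock [(489, 205.5, 215.5, 193, 203, 26, 25)] [(461, 300.6, 154.8, 284, 144, 36, 25), (26, 291.8, 166.4, 284, 160, 16, 14)]
  cap plane.105 [ 0.4315 -0.1456  0.105 ] tri (array([ 0.43200335, -0.14584406,  0.09711598]), np.float64(0.001727690384778525))
  pocket plane.034 [0.4521 0.1616 0.03  ]
red 
 cap [(77, 306.2, 196.2, 302, 192, 10, 10)] [(183, 194.6, 178.3, 188, 171, 14, 16), (29, 193.5, 199.3, 188, 196, 11, 6)] 
 pock [(459, 201.6, 193.2, 189, 181, 26, 25)] [(520, 317.9, 169.0, 301, 157, 37, 27), (26, 308.7, 181.1, 301, 174, 16, 15)]
  cap plane.105 [ 0.5032 -0.1426  0.105 ] tri (array([ 0.50425218, -0.14296375,  0.09644785]), np.float64(0.0017101435337523877))
  pocket plane.034 [0.5218 0.1743 0.03  ]
```

View pics/crop.png

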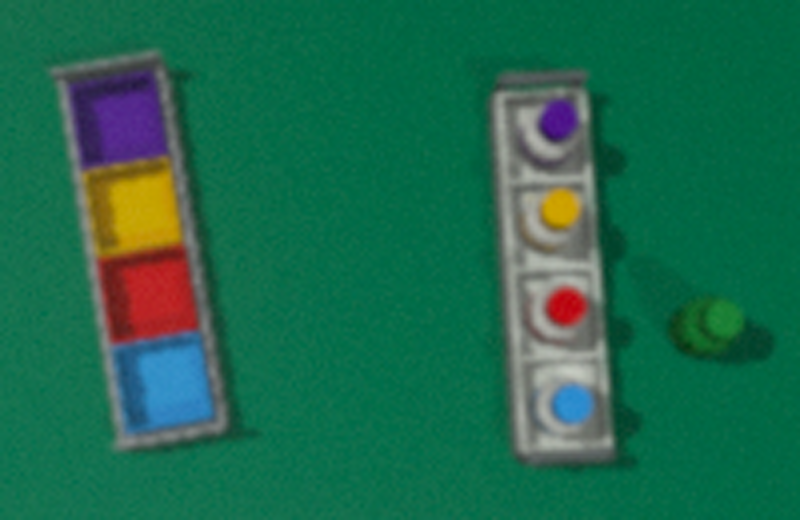

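The crop confirms it: four capped bottles stand in the carrier, with caps at crop (560,118), (560,208), (566,306) and (572,404), and the green bottle is outside it. Triangulated cap centres are at z≈0.097, against 0.098 expected. Pocket spacing measures 71 mm, against 70. I'll start with violet.

```bash
cat > job.py <<'E'
from station import arm
import numpy as np
from scipy.spatial.transform import Rotation as Ro
B={"violet":(.6447,-.1394),"yellow":(.5777,-.1399),"red":(.5043,-.1430),"blue":(.4320,-.1458)}
M=np.array([(.6616,.199),(.5903,.1866),(.5218,.1743),(.4521,.1616)]) # violet..blue
u=M[0]-M[3]; u/=np.linalg.norm(u); c=M.mean(0)
P={k:c+u*.07*s for k,s in zip(("violet","yellow","red","blue"),(1.5,.5,-.5,-1.5))}
ub=np.array(B["violet"])-B["blue"]; ub/=np.linalg.norm(ub)
def quat(x,sgn):
    X=np.r_[x,0]*sgn; Z=np.array([0,0,-1.]); q=Ro.from_matrix(np.c_[X,np.cross(Z,X),Z]).as_quat(); return q[[3,0,1,2]]
ZH=.175
def best(p,x):
    s=[(abs(j[5]),i) for i in(1,-1) if (j:=arm.ik(p,quat(x,i))) is not None]
    return quat(x,min(s)[1]) if s else None
def pick(k,z=.082):
    p=B[k]; h=[*p,ZH]; arm.goto(h,best(h,ub)); arm.move_l([*p,z],velocity=.12)
    arm.gripper_to(0.0); o=arm.get_obs(); print(k,"gap",o["finger_gap"],"grip",o["grip_force"],"t",o["t"])
    arm.move_l([*p,ZH],velocity=.1); print(" lifted gap",arm.get_obs()["finger_gap"])
def place(k,z=.082):
    p=P[k]; h=[*p,ZH]; arm.move_l(h,frame=best(h,u),velocity=.15); arm.hold(.3)
    arm.move_l([*p,z+.003],velocity=.08); f0=arm.get_obs()["force"][2]
    for i in range(7):
        zz=z+.002-.001*i; arm.move_l([*p,zz],velocity=.02); f=arm.get_obs()["force"][2]
        if f-f0>3: break
    print(" placed z",zz,"df",f-f0)
    arm.gripper_to(.085); arm.move_l([*p,ZH],velocity=.15); o=arm.get_obs(); print(" t",o["t"],"gap",o["finger_gap"])
E
python3 - <<'E'
from job import *
import pickle; from vis import *
d=pickle.load(open("c0.pkl","rb"));S=d["scene"]
print({k:v.round(4) for k,v in P.items()}, np.degrees(np.arctan2(u[1],u[0])))
for k,uv in dict(violet=(356.4,201.2),yellow=(336.6,184.4),red=(317.9,169),blue=(300.6,154.8)).items(): print(k,plane(S,*uv,.02).round(3))
print([best([*p,z],u) is not None for p in P.values() for z in(.08,ZH)],[best([*p,z],ub) is not None for p in B.values() for z in(.08,ZH)])
if all(best([*p,z],x) is not None for D,x in((P,u),(B,ub)) for p in D.values() for z in(.08,ZH)): pick("violet")
import cv2; cv2.imwrite("pics/v1.png",arm.capture("scene")["pixels"][:,:,::-1])
E
```

```text
{'violet': array([0.6598, 0.1988]), 'yellow': array([0.5909, 0.1865]), 'red': array([0.522 , 0.1742]), 'blue': array([0.4531, 0.1619])} 10.121831950484582
violet [0.655 0.203 0.02 ]
yellow [0.586 0.192 0.02 ]
red [0.516 0.179 0.02 ]
blue [0.445 0.166 0.02 ]
[True, True, True, True, True, True, True, True] [True, True, True, True, True, True, True, True]
violet gap 0.02575093023149533 grip 58.88477861881256 t 4.3417
 lifted gap 0.025800703317266607
```

View pics/v1.png

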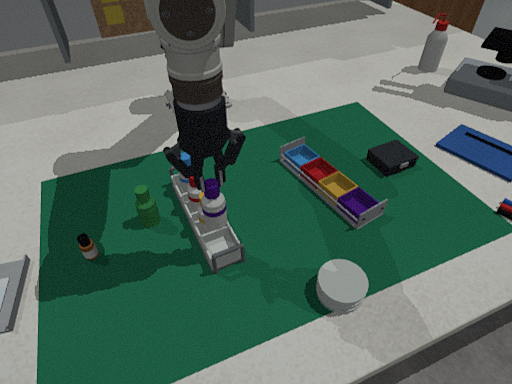

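The bottle is off the carrier, but the 25.8 mm gap is under the 29 mm cap. I'll enlarge this and check the TCP before going on.

Run:
```python
from job import *; from vis import *
o=arm.get_obs(); print(o["position"],o["orientation"],o["force"],o["wrist_torque"],o["joint_pos"].round(3))
S=arm.capture("scene");T=arm.capture("top")
bs=blobs(S,"violet",(165,145,260,260),6);bt=blobs(T,"violet",(270,110,340,240),3);print(bs,bt)
a=cv2.resize(S["pixels"][120:260,140:270],None,fx=3,fy=4*.75,interpolation=cv2.INTER_CUBIC);b=cv2.resize(T["pixels"][110:250,250:380],None,fx=3,fy=3,interpolation=cv2.INTER_CUBIC)
cv2.imwrite("pics/v2.png",np.hstack([a,b])[:,:,::-1])
p=np.r_[o["position"]]; 
for z in(0,-.02,.02): 
    q=S["R"]@(p-[0,0,z])+S["t"]; q=S["mtx"]@q; print(z,q[:2]/q[2])
```

```text
[ 0.64405807 -0.13927173  0.17378521] [-1.06233990e-03 -1.50176053e-02  9.99886633e-01  2.53736568e-04] [ 0.17865947  0.02480879 -1.40297777] [-0.0340745   0.01481402  0.01070588] [-0.213  0.584  0.428  1.417  0.    -0.243]
[(246, 211.6, 188.5, 205, 179, 14, 20), (77, 214.6, 213.1, 203, 206, 23, 11)] []
0 [211.92574318 193.61890377]
-0.02 [210.84268358 185.68488056]
0.02 [212.962889   201.21658263]
```

View pics/v2.png

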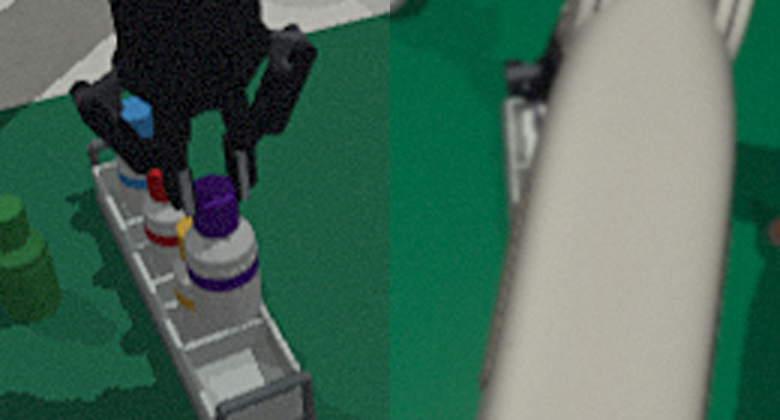

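The enlarged view shows the violet bottle upright between the pads. Its cap centroid at (212,188) lies on the TCP axis, and the weight reads 1.4 N, so the grasp is sound. The gap is just the finger tips. Placing it now.

Run:
```python
from job import *
import cv2
place("violet"); pick("yellow")
cv2.imwrite("pics/v3.png",arm.capture("scene")["pixels"][:,:,::-1])
```

```text
placed z 0.081 df 4.265303322456598
 t 11.9417 gap 0.08489514354430504
yellow gap 0.025932044786236147 grip 58.79998862743378 t 14.7583
 lifted gap 0.025957711707288854
```

View pics/v3.png

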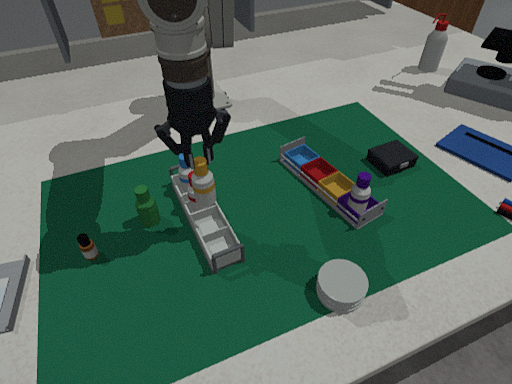

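Violet now stands upright in the violet pocket (cap at 363,181), contact came at the expected height, and yellow is lifted at (203,180). I'll do the rest now and verify.

Run:
```python
from job import *
from vis import *
place("yellow")
for k in("red","blue"): pick(k); place(k)
arm.goto([.35,0,.3],best([.35,0,.3],u)); arm.move_j([1.227,.241,.005,1.335,0,1.571])
S=arm.capture("scene");T=arm.capture("top")
for k in HUE:
    bs=blobs(S,k,(280,120,390,230),6); bt=blobs(T,k,(170,125,230,240),6); print(k,P[k].round(4),bs[:3],bt[:3])
a=cv2.resize(S["pixels"][120:240,260:400],None,fx=3,fy=3,interpolation=cv2.INTER_CUBIC);b=cv2.resize(T["pixels"][120:240,110:230],None,fx=3,fy=3,interpolation=cv2.INTER_CUBIC)
cv2.imwrite("pics/v4.png",np.hstack([a,b])[:,:,::-1]); print(arm.get_obs()["t"])
```

```text
placed z 0.08 df 7.768119378283612
 t 22.4333 gap 0.08518097552849446
red gap 0.02608278635770546 grip 58.79861533641815 t 25.225
 lifted gap 0.02590423506910232
 placed z 0.081 df 3.9224211103418574
 t 32.5333 gap 0.08518391252445372
blue gap 0.02564671442142316 grip 58.79040598869324 t 35.3
 lifted gap 0.025601482775859906
 placed z 0.081 df 5.308162242621387
 t 42.55 gap 0.08506530303351588
violet [0.6598 0.1988] [(150, 364.0, 178.8, 358, 172, 13, 17), (117, 346.5, 201.9, 338, 192, 22, 24), (47, 365.6, 202.8, 357, 199, 17, 12)] [(247, 194.0, 148.0, 183, 138, 24, 24)]
yellow [0.5909 0.1865] [(310, 334.1, 186.1, 318, 176, 36, 25), (182, 341.5, 162.5, 335, 155, 14, 16), (39, 326.6, 196.8, 317, 188, 20, 18)] [(373, 197.9, 171.0, 186, 159, 25, 26)]
blue [0.4531 0.1619] [(212, 297.0, 156.0, 285, 148, 30, 21), (151, 303.9, 134.0, 298, 127, 12, 15), (29, 291.7, 166.3, 284, 160, 16, 14)] [(373, 205.4, 215.3, 193, 203, 26, 25)]
red [0.522  0.1742] [(241, 314.8, 170.2, 301, 162, 32, 22), (160, 321.7, 147.8, 316, 141, 13, 15), (26, 309.0, 181.4, 301, 174, 16, 15)] [(330, 201.4, 192.7, 189, 181, 26, 25)]
45.425
```

View pics/v4.png

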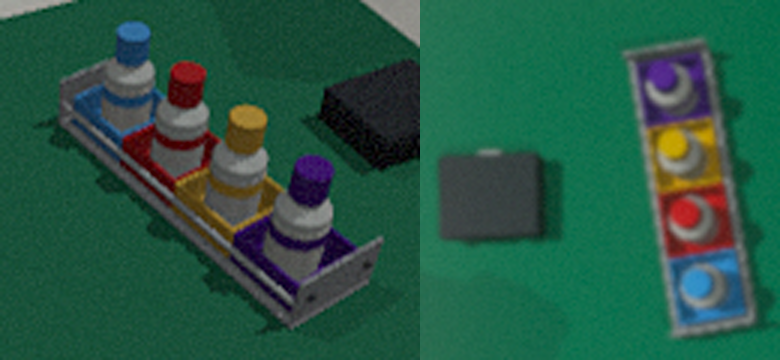

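All four bottles stand upright on the floor of their matching pockets: in the crop, blue (133,45), red (187,85), yellow (248,130) and violet (310,180). The slide box hasn't moved.

```bash
python3 -c "
from station import arm
print(arm.sign_off())"
```

```text
the job is handed in; nothing more can be done
None
```

I moved all four bottles to the pockets matching their caps and signed the job off at about 45 s; the last pictures show them upright and the slide box unmoved, the oil bottle was not re-checked, and `sign_off()` gave no verdict.

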